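# Pack the sample carrier and tag it

## Task

Pack the grey sample carrier: gently stand the three amber glass jars with red, blue and green caps upright in its pockets, each on the pad of its cap's colour. Leave the two look-alikes, the amber jar with the white cap and the white plastic jar with the red cap, where they stand. When all three jars are in, and not before, move the yellow batch tag from its wooden block to the sprung clip at the carrier's end, pushing its blade fully down to the floor of the clip.

Things in the scene. Friction and masses are not known exactly. Their poses are not given: they have to be found in the camera images.
- jar_red: Loose closed sample jar of amber (dark brown) glass with a red screw cap, to be packed on the red pad. Plain upright cylinder 44 mm in diameter from the bottom to 62 mm height, cap 34 mm in diameter above it, 82 mm tall in all, about 120 g. Origin: centre of its underside, z up along the jar.
- jar_blue: Loose closed sample jar of amber (dark brown) glass with a blue screw cap, to be packed on the blue pad. Plain upright cylinder 44 mm in diameter from the bottom to 62 mm height, cap 34 mm in diameter above it, 82 mm tall in all, about 120 g. Origin: centre of its underside, z up along the jar.
- jar_green: Loose closed sample jar of amber (dark brown) glass with a green screw cap, to be packed on the green pad. Plain upright cylinder 44 mm in diameter from the bottom to 62 mm height, cap 34 mm in diameter above it, 82 mm tall in all, about 120 g. Origin: centre of its underside, z up along the jar.
- jar_white_cap: Loose closed sample jar of amber (dark brown) glass with a white screw cap, which does not belong in the carrier: leave it where it is. Plain upright cylinder 44 mm in diameter from the bottom to 62 mm height, cap 34 mm in diameter above it, 82 mm tall in all, about 120 g. Origin: centre of its underside, z up along the jar.
- white_jar: Loose jar of the same size and shape (44 mm in diameter, 82 mm tall) and with a red cap, but of opaque white plastic, not amber glass: it does not belong in the carrier, leave it where it is. Origin: centre of its underside, z up.
- pad_red: Red pad 60 x 60 x 2 mm fixed in a pocket of the grey carrier. Origin: centre of its underside, 5 mm above the bench (top 7 mm). Pockets: 64 x 64 mm inside, 5 mm walls, rims 35 mm above the bench, three in a row 69 mm apart along the pads' y axis; across the row (x) is free. Which colour lies in which pocket varies. The carrier is fixed.
- pad_blue: Blue pad 60 x 60 x 2 mm fixed in a pocket of the grey carrier. Origin: centre of its underside, 5 mm above the bench (top 7 mm). Pockets: 64 x 64 mm inside, 5 mm walls, rims 35 mm above the bench, three in a row 69 mm apart along the pads' y axis; across the row (x) is free. Which colour lies in which pocket varies. The carrier is fixed.
- pad_green: Green pad 60 x 60 x 2 mm fixed in a pocket of the grey carrier. Origin: centre of its underside, 5 mm above the bench (top 7 mm). Pockets: 64 x 64 mm inside, 5 mm walls, rims 35 mm above the bench, three in a row 69 mm apart along the pads' y axis; across the row (x) is free. Which colour lies in which pocket varies. The carrier is fixed.
- tag: Loose yellow plastic tag, 30 g, standing in a 9 mm wide, 20 mm deep slot of a fixed wooden block (50 x 80 x 26 mm high). Blade 5 mm thick (x), 48 mm wide (y), up to 50 mm height; above it, to 72 mm, a grip bar 12 mm thick (x), 48 mm wide: pinch it from above across x. Origin: centre of the lower edge, z up; 6 mm above the bench at the start.
- clip: Sprung clip fixed at the end of the row of pockets: black base, two aluminium jaws that part along x as the blade enters (5 to 10 N). Origin: centre of base underside, 5 mm above the bench. Slot along y, end cheeks 64 mm apart. Above the origin: slot floor (tag's lower edge rests here when home) 6 mm, cheek tops 31, jaws flare from 24 to a 22 mm wide mouth at 39.

How it is judged:
On the way, in this order (a step that is already met when the one before it is completed fails the run):
1. all three jars stand in their pockets, the tag not yet in the clip (horizontal distance between jar_red and pad_red below 0.016 m and z of jar_red in the frame of pad_red between -0.003 and 0.007 m and angle between each of jar_red, jar_blue, jar_green's own z axis and vertical below 0.12 rad and linear speed of each of jar_red, jar_blue, jar_green below 0.03 m/s and horizontal distance between jar_blue and pad_blue below 0.016 m and z of jar_blue in the frame of pad_blue between -0.003 and 0.007 m and horizontal distance between jar_green and pad_green below 0.016 m and z of jar_green in the frame of pad_green between -0.003 and 0.007 m and not (horizontal distance between tag and clip below 0.03 m)), for 0.2 s.
2. the tag is pushed fully down into the clip (z of tag in the frame of clip between 0 and 0.01 m and x of tag in the frame of clip between -0.008 and 0.008 m and y of tag in the frame of clip between -0.012 and 0.012 m and angle between the y axis of tag and the y axis of clip, either way round below 0.2 rad and angle between tag's own z axis and vertical below 0.15 rad), for 0.2 s.
At the end, for the whole second after the job is handed in: Red-, blue- and green-capped amber jars upright (0.12 rad) within 16 mm of the centre of the pad of their colour; tag within 4 mm of the slot floor, 8 mm across and 12 mm along the slot, in line (0.2 rad), upright (0.15 rad); look-alikes upright within 30 mm of their start; all released, at rest (all of step 2 and horizontal distance between jar_red and pad_red below 0.016 m and z of jar_red in the frame of pad_red between -0.003 and 0.007 m and angle between each of jar_red, jar_blue, jar_green's own z axis and vertical below 0.12 rad and linear speed of each of jar_red, jar_blue, jar_green, tag below 0.03 m/s and horizontal distance between jar_blue and pad_blue below 0.016 m and z of jar_blue in the frame of pad_blue between -0.003 and 0.007 m and horizontal distance between jar_green and pad_green below 0.016 m and z of jar_green in the frame of pad_green between -0.003 and 0.007 m and distance of each of jar_white_cap, white_jar from where it was at the start of the episode below 0.03 m and angle between each of jar_white_cap, white_jar's own z axis and vertical below 0.2 rad); the robot touches nothing.
It fails at once if the look-alike jar white cap is moved by more than 30 mm or knocked over (distance of jar_white_cap from where it was at the start of the episode above 0.03 m or angle between jar_white_cap's own z axis and vertical above 0.5 rad).
It fails at once if the look-alike white jar is moved by more than 30 mm or knocked over (distance of white_jar from where it was at the start of the episode above 0.03 m or angle between white_jar's own z axis and vertical above 0.5 rad).
It fails at once if the jar with the red cap is dropped or slammed onto its pad (faster than 0.6 m/s within 20 mm of it) (distance between jar_red and pad_red below 0.02 m and linear speed of jar_red above 0.6 m/s).
It fails at once if the jar with the blue cap is dropped or slammed onto its pad (faster than 0.6 m/s within 20 mm of it) (distance between jar_blue and pad_blue below 0.02 m and linear speed of jar_blue above 0.6 m/s).
It fails at once if the jar with the green cap is dropped or slammed onto its pad (faster than 0.6 m/s within 20 mm of it) (distance between jar_green and pad_green below 0.02 m and linear speed of jar_green above 0.6 m/s).
It also fails if it takes over 109 s, if anything falls off the work surface, if the arm or the gripper's body presses on something with over 40 N, if the wrist force passes 120 N, or if a joint passes its speed limit or range.

## Robot

A 6-joint arm with a two-finger parallel gripper is mounted at the origin on the work surface. World frame = base frame: x ahead of the robot, y to its left, z up, the work surface at z = 0. Lengths are in m, angles in rad, forces in N, time in s.
With the tool pointing down it reaches from about 0.2 to 0.875 m from the base axis. Payload 3.4 kg.
Tool frame: the origin (TCP) lies between the finger pads; the fingertips stand 25 mm ahead of it and the grasp point (between the pads) lies 6 mm ahead of it (r.nose_length is the z of the fingertips in the tool frame, in m); z points along the fingers, y is the line along which they close (so a half turn about z gives the same grasp; the last joint's range is limited). The gripper opens to 94 mm and grips with 3 to 60 N. Pads are 16 mm wide; open, the fingers measure 119 mm over their backs; the gripper's body (75 mm by 177 mm) begins 78 mm behind the grasp point.
Start: joints at [1.17, 0.276, 1.505, -0, 1.361, -0.121], TCP at [0.159, 0.553, 0.23] pointing down, gripper open.
Joint ranges: [-2.89, 2.89], [-0.75, 2.08], [0.22, 2.7], [-1.18, 4.32], [0.11, 2.71], [-2.7, 2.7]. Speed limits (rad/s): [2.57, 2.57, 3.14, 3.14, 3.14, 3.14].

## Interface

Orientations are given as a unit quaternion [w, x, y, z].
In Python, from plant import r, gripper_to, inverse_kinematics, vision, models, telemetry gives the robot as it stands. Calls block until the motion is done:
- r.move_to(position, orientation): joint-space move of the TCP to a pose.
- r.move_l(position, rot=None, vel=0.15, guard=None): straight line of the TCP; rot=None keeps the orientation; vel is the mean speed in m/s. With guard (N) it stops when the force on the tool has changed by that much, and returns True; else False.
- r.movej(angles): joint-space move.
- gripper_to(opening, f_grip=None): finger opening in m; f_grip is the grip in N (None keeps the last); returns when the fingers have stopped.
- r.hold(seconds).
- inverse_kinematics(position, orientation): joint angles nearest the present ones, or None.
- vision.snapshot(name): name is "side" or "top" or "wrist"; returns the picture (400x640x3 uint8, red, green, blue); there is no depth.
- vision.get_calibration(name): a dict with "fx", "fy", "cx", "cy" (pixels), "position" and "orientation" of the camera in the world. Camera axes: x right, y down, z forward; pixel columns grow to the right and rows downward; lengths in m; the calibration is good to about 2 mm. A picture is of the moment at which its call begins: read the wrist's pose just before it. get_calibration takes no time and is no camera call; for the wrist camera it gives the pose at the moment of the call.
A pose or a line that the arm cannot do raises r.PlanningError and nothing moves.
- r.sign_off(): hands the job in; it is judged then, once.
Trained networks look in the newest picture that a camera, given by its name, has taken for a name from the list of things; names that differ only in an ending like _2 or _b are one class to them, and where a whole thing is asked for, a point or a joint stands for the part that bears it (a point fixed in the world has none). Each returns a list of dicts, best first, with "score" (0 to 1); they miss things now and then, are a little off and sometimes report something else, mostly with a low value. They report only what shows in the picture. A call takes as long as a camera call.
- models.boxes_of(thing, camera): "at" ([x, y, z] in m, in world coordinates, good to about 4 mm: the middle of the surface that is visible of it).
- models.regions_of(thing, camera): "pixels" (400x640 bool, what is visible of it).
- models.mark_of(thing, camera): "at" ([x, y, z] in m, in world coordinates, good to about 4 mm: a listed point, or the origin of a listed thing).
Readings, each from a call of its own:
- telemetry.current_t(): time.
- telemetry.current_joints(): joint angles.
- telemetry.current_dq(): joint speeds.
- telemetry.current_joint_efforts(): joint torques, N m.
- telemetry.current_ee_pos(): TCP position.
- telemetry.current_tool_rot(): TCP orientation.
- telemetry.current_wrist_force(): force on the tool from outside, world axes, zero at the start.
- telemetry.current_torque(): the same for the moment, N m.
- telemetry.current_opening(): finger opening in m.
- telemetry.current_finger_force(): force on a finger pad.
Only numpy, scipy, OpenCV 4.12 (cv2) and the standard library are available. Lean on these libraries where they do the work, as an engineer would, in place of code of your own. Each camera call takes 0.05 s, during which the arm holds its last target. There are 200 camera calls.

## Working session

There is one attempt and no reset: what is moved stays moved. The work goes in short steps, each a Python script; the robot and the scene stay as the last script left them, time stands still between calls to the robot, and variables do not carry over. Pictures are saved under pics/ and viewed, at most 14 in all, crops included, and the job is handed in when it is done.

```bash
ls; mkdir -p pics; python3 - <<'E'
from plant import r, vision, models, telemetry
import cv2, numpy as np
print(telemetry.current_t(), telemetry.current_tool_rot(), r.nose_length)
names="jar_red jar_blue jar_green jar_white_cap white_jar pad_red pad_blue pad_green tag clip".split()
ims=[]
for c in ("top","side"):
    im=vision.snapshot(c); cv2.imwrite(f"pics/{c}0.png",im[:,:,::-1])
    k=vision.get_calibration(c); print(c,{a:np.round(b,3) for a,b in k.items()})
    for n in names:
        print(n,[(np.round(d["at"],3).tolist(),round(d["score"],2)) for d in models.mark_of(n,c)[:3]])
print(telemetry.current_t())
E
```

```text
pics
0.0 [-2.34831186e-04  1.39444841e-01  9.90229451e-01 -8.45731972e-04] 0.025
top {'fx': np.float64(458.772), 'fy': np.float64(458.772), 'cx': np.float64(313.652), 'cy': np.float64(197.649), 'position': array([0.417, 0.006, 1.034]), 'orientation': array([ 0.05 , -0.7  ,  0.711, -0.04 ])}
jar_red [([0.569, 0.339, 0.0], 0.71), ([0.558, -0.344, 0.001], 0.52)]
jar_blue [([0.445, -0.098, -0.0], 0.78)]
jar_green [([0.458, -0.312, 0.003], 0.84)]
jar_white_cap [([0.558, -0.345, 0.001], 0.61)]
white_jar [([0.445, 0.096, 0.0], 0.77), ([0.558, -0.344, 0.002], 0.68)]
pad_red [([0.621, -0.136, 0.004], 0.8), ([0.611, -0.073, 0.007], 0.46)]
pad_blue [([0.598, -0.003, 0.006], 0.93)]
pad_green [([0.612, -0.07, 0.007], 0.62)]
tag [([0.428, 0.297, 0.011], 0.44)]
clip [([0.59, 0.08, 0.003], 0.61)]
side {'fx': np.float64(438.061), 'fy': np.float64(438.061), 'cx': np.float64(320.797), 'cy': np.float64(201.061), 'position': array([0.267, 0.615, 0.727]), 'orientation': array([ 0.077, -0.193,  0.9  , -0.383])}
jar_red [([0.568, 0.339, 0.001], 0.64)]
jar_blue [([0.445, -0.1, 0.002], 0.73)]
jar_green [([0.456, -0.314, 0.0], 0.62), ([0.571, 0.338, 0.002], 0.45)]
jar_white_cap [([0.561, -0.348, -0.0], 0.89)]
white_jar [([0.445, 0.096, 0.002], 0.9), ([0.571, 0.338, 0.003], 0.48)]
pad_red [([0.622, -0.139, 0.007], 0.55)]
pad_blue [([0.605, 0.001, 0.004], 0.69)]
pad_green [([0.61, -0.071, 0.007], 0.76)]
tag [([0.43, 0.301, 0.009], 0.65)]
clip [([0.593, 0.08, 0.004], 0.64)]
1.1
```

View pics/top0.png

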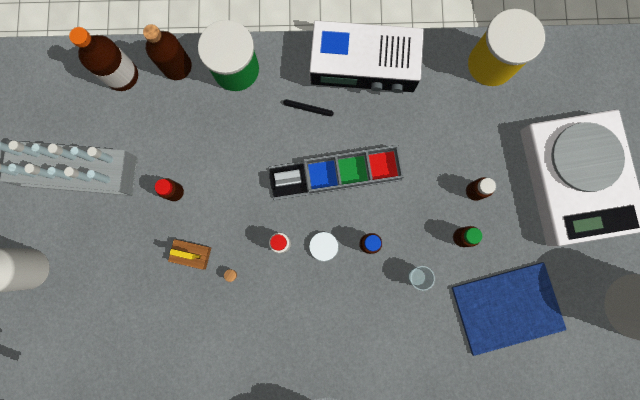

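View pics/side0.png

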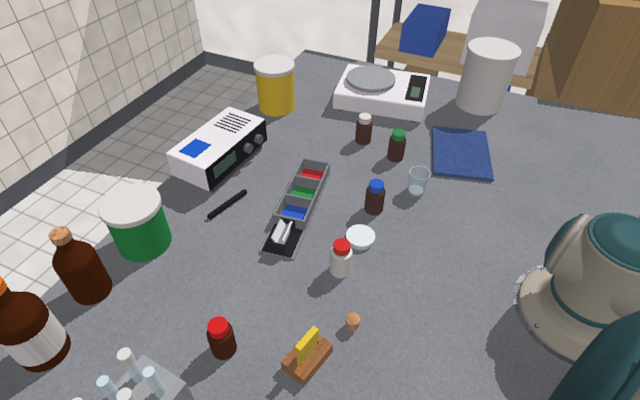

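The top view shows the amber jars red (168,188), blue (371,243), green (467,236). The look-alikes are the white cap (483,188) and the white jar (278,242). The tag is at (188,255). The carrier runs from the clip (287,179) through the blue (321,173), green (351,168) and red (383,165) pads. The network marks agree once their low-score false reports are dropped. Next I'll triangulate and take wrist views.

```bash
cat > h.py <<'E'
from plant import r, gripper_to, inverse_kinematics, vision, models, telemetry
import cv2, numpy as np
from scipy.spatial.transform import Rotation as R
def ray(k,uv):
    q=np.asarray(k["orientation"]); M=R.from_quat(np.r_[q[1:],q[0]])
    d=M.apply([(uv[0]-k["cx"])/k["fx"],(uv[1]-k["cy"])/k["fy"],1.]); return np.asarray(k["position"]),d/np.linalg.norm(d)
def tri(rays):
    A=np.zeros((3,3));b=np.zeros(3)
    for p,d in rays: P=np.eye(3)-np.outer(d,d);A+=P;b+=P@p
    x=np.linalg.solve(A,b); return x,max(np.linalg.norm((np.eye(3)-np.outer(d,d))@(x-p)) for p,d in rays)
def at_z(k,uv,z): p,d=ray(k,uv); return p+d*(z-p[2])/d[2]
def down(yaw):
    """tool pointing down, tool y along (cos yaw, sin yaw)"""
    y=np.array([np.cos(yaw),np.sin(yaw),0]);z=np.array([0,0,-1.]);x=np.cross(y,z)
    q=R.from_matrix(np.c_[x,y,z]).as_quat(); return np.r_[q[3],q[:3]]
def near(thing,cam,xy,tol=.03):
    "best region whose centroid ray at bench passes near xy"
    k=vision.get_calibration(cam)
    for d in models.regions_of(thing,cam):
        v,u=np.nonzero(d["pixels"]); c=at_z(k,(u.mean(),v.mean()),.03)
        if np.hypot(*(c[:2]-xy))<tol: return d["pixels"]
def cap(im,m,col):
    h=cv2.cvtColor(im,cv2.COLOR_RGB2HSV).astype(int); H,S,V=h[...,0],h[...,1],h[...,2]
    g={"red":(H<6)|(H>172),"green":abs(H-65)<20,"blue":abs(H-115)<15,"yellow":abs(H-25)<8}[col]
    v,u=np.nonzero(m&g&(S>130)&(V>(120 if col in("red","yellow") else 60))); return np.c_[u,v]
E
python3 - <<'E'
from h import *
X=dict(red=(.569,.339),blue=(.445,-.099),green=(.457,-.313)); ims={}; S={}
for c in("top","side"):
    im=vision.snapshot(c); k=vision.get_calibration(c)
    for n in X:
        m=near("jar_"+n,c,X[n],.06)
        if m is None: print(c,n,"none"); continue
        p=cap(im,m,n); S.setdefault(n,[]).append(ray(k,p.mean(0))); print(c,n,len(p),p.mean(0).round(1))
    for n in("pad_red","pad_blue","pad_green","tag"):
        m=near(n,c,dict(pad_red=(.621,-.137),pad_blue=(.60,0),pad_green=(.611,-.071),tag=(.429,.299))[n],.06)
        if m is None: print(c,n,"none"); continue
        v,u=np.nonzero(m); S.setdefault(n,[]).append(ray(k,(u.mean(),v.mean())))
for n in S:
    if len(S[n])>1: x,e=tri(S[n]); print(n,x.round(4),round(e,4))
k=vision.get_calibration("wrist"); print({a:np.round(b,3) for a,b in k.items()}, telemetry.current_ee_pos())
for nm,p in dict(jr=(.569,.339,.06),jb=(.445,-.099,.06),jg=(.457,-.313,.06),pr=(.621,-.137,.06),tag=(.43,.3,.06),up=(.621,-.137,.25),car=(.5,-.03,.3)).items():
    for y in(.145,.145-np.pi):
        q=inverse_kinematics(p,down(y)); print(nm,round(y,2),None if q is None else np.round(q,2))
E
```

```text
top red 223 [162.9 186.6]
top blue 212 [372.4 242.6]
top green 211 [473.5 235.5]
side red 374 [217.8 327.1]
side blue 174 [375.9 185.9]
side green 74 [398.4 133. ]
red [0.5697 0.3385 0.0733] 0.0004
blue [ 0.4446 -0.103   0.0717] 0.0004
green [ 0.4558 -0.3113  0.0781] 0.0004
pad_red [ 0.6186 -0.1365  0.0198] 0.0004
pad_blue [ 0.6014 -0.0011  0.0171] 0.0006
pad_green [ 0.6098 -0.0695  0.0183] 0.0005
tag [0.4277 0.2988 0.0527] 0.0005
{'fx': np.float64(295.255), 'fy': np.float64(295.255), 'cx': np.float64(320.989), 'cy': np.float64(206.99), 'position': array([0.093, 0.572, 0.386]), 'orientation': array([0.095, 0.793, 0.597, 0.072])} [0.15881108 0.55266047 0.23047705]
jr 0.14 [ 0.43  0.53  1.54 -0.    1.07  0.29]
jr -3.0 None
jb 0.14 [-0.37  0.27  2.   -0.    0.87 -0.52]
jb -3.0 [-0.37  0.27  2.   -0.    0.87  2.62]
jg 0.14 [-0.73  0.39  1.8  -0.    0.95 -0.87]
jg -3.0 [-0.73  0.39  1.8  -0.    0.95  2.27]
pr 0.14 [-0.33  0.5   1.61 -0.    1.04 -0.47]
pr -3.0 [-0.33  0.5   1.61 -0.    1.04  2.67]
tag 0.14 [ 0.48  0.36  1.86 -0.    0.93  0.33]
tag -3.0 None
up 0.14 [-0.33  0.36  1.33 -0.    1.45 -0.47]
up -3.0 [-0.33  0.36  1.33 -0.    1.45  2.67]
car 0.14 [-0.2   0.13  1.53 -0.    1.49 -0.34]
car -3.0 None
```

```bash
python3 - <<'E'
from h import *
def show(c,names,xy):
    k=vision.get_calibration("wrist"); im=vision.snapshot("wrist")
    cv2.imwrite(f"pics/{c}.png",im[:,:,::-1])
    for n in names:
        for d in models.mark_of(n,"wrist")[:1]: print(c,n,"mark",np.round(d["at"],4),round(d["score"],2))
        m=near(n,"wrist",xy[n],.06)
        if m is None: print(n,"no mask"); continue
        v,u=np.nonzero(m); P.setdefault(n,[]).append(ray(k,(u.mean(),v.mean())))
        z=.072 if n=="tag" else .007 if n[0]=="p" else .04
        if n=="tag":
            pp=cap(im,m,"yellow"); rc=cv2.minAreaRect(pp.astype(np.float32))
        else: rc=cv2.minAreaRect(np.c_[u,v].astype(np.float32))
        b=np.array([at_z(k,c_,z)[:2] for c_ in cv2.boxPoints(rc)]); e=np.diff(np.r_[b,b[:1]],axis=0)
        print("  rect c",b.mean(0).round(4),"len",np.hypot(*e.T)[:2].round(3),"ang",np.degrees(np.arctan2(e[:2,1],e[:2,0])).round(1))
P={}
xy=dict(tag=(.429,.299),clip=(.591,.08),pad_red=(.62,-.137),pad_blue=(.60,-.001),pad_green=(.61,-.07))
C=["clip","pad_blue","pad_green","pad_red"]
for nm,p,ns in(("c1",(.6,-.1,.27),C),("c2",(.55,-.14,.33),C),("t1",(.43,.24,.2),["tag"]),("t2",(.47,.21,.25),["tag"])):
    r.move_to(p,down(.145)); show(nm,ns,xy); print(round(telemetry.current_t(),1))
for n in P:
    if len(P[n])>1: x,e=tri(P[n]); print(n,x.round(4),round(e,4))
a=[cv2.imread(f"pics/{x}.png") for x in("c1","t1")]
cv2.imwrite("pics/w.png",np.vstack([cv2.resize(x,(480,300)) for x in a]))
E
```

```text
c1 clip mark [0.5868 0.0752 0.0094] 0.71
  rect c [0.5891 0.0752] len [0.061 0.08 ] ang [  8.4 -79.8]
c1 pad_blue mark [ 0.601  -0.0034 -0.0007] 0.84
  rect c [5.995e-01 5.000e-04] len [0.059 0.06 ] ang [97.8  8.4]
c1 pad_green mark [ 0.6072 -0.0722  0.007 ] 0.78
  rect c [ 0.6102 -0.0685] len [0.059 0.06 ] ang [97.9  8.4]
c1 pad_red mark [ 0.6218 -0.136   0.0019] 0.92
  rect c [ 0.6204 -0.1383] len [0.061 0.059] ang [  8.4 -80.2]
5.1
c2 clip mark [0.5869 0.0738 0.0109] 0.88
  rect c [0.5853 0.072 ] len [0.077 0.062] ang [96.7  6.2]
c2 pad_blue mark [ 6.033e-01 -1.000e-04 -1.000e-04] 0.75
  rect c [ 6.006e-01 -3.000e-04] len [0.059 0.059] ang [  8.3 -78.8]
c2 pad_green mark [ 0.6064 -0.0679  0.0051] 0.87
  rect c [ 0.6106 -0.0686] len [0.059 0.059] ang [  8.2 -78.9]
c2 pad_red mark [ 0.6199 -0.1381  0.002 ] 0.79
  rect c [ 0.6197 -0.1374] len [0.058 0.058] ang [  8.2 -79. ]
6.0
t1 tag mark [0.4273 0.2967 0.0087] 0.72
  rect c [0.4265 0.2978] len [0.048 0.012] ang [ 76.  -12.7]
7.7
t2 tag mark [0.4264 0.2943 0.0064] 0.56
  rect c [0.4262 0.2978] len [0.047 0.013] ang [ 75.9 -10.8]
8.3
clip [0.5893 0.0845 0.0042] 0.0005
pad_blue [5.999e-01 1.000e-04 1.040e-02] 0.0005
pad_green [ 0.6095 -0.0679  0.0097] 0.0003
pad_red [ 0.6183 -0.136   0.0136] 0.0002
tag [0.4263 0.2981 0.065 ] 0.0006
```

View pics/w.png

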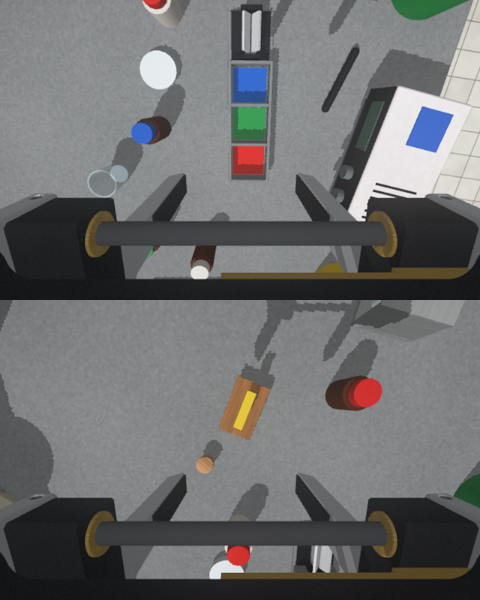

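The wrist views confirm the layout. The carrier yaw is about 8.2° and the pads are 69 mm apart. The tag bar lies at about 76°, near (240,410) in the stacked picture. The red, green and blue pads sit at (249,160), (249,122) and (249,83). Packing the jars now, red first.

```bash
cat >> h.py <<'E'
Y=.145
def pack(n,j,p):
    gripper_to(.075,25)
    r.move_to((*j,.16),down(Y)); r.move_l((*j,.060),vel=.12)
    gripper_to(.02,25); o=telemetry.current_opening(); print(n,"opening",round(o,4),"F",telemetry.current_finger_force())
    if abs(o-.044)>.005: print("BAD GRASP"); return False
    r.move_l((*j,.2),vel=.2); print(" held",round(telemetry.current_opening(),4))
    r.move_to((*p,.2),down(Y)); r.move_l((*p,.080),vel=.12)
    hit=r.move_l((*p,.063),vel=.03,guard=3); print(" set",hit,np.round(telemetry.current_ee_pos(),4))
    gripper_to(.070); r.move_l((*p,.2),vel=.2); print(" t",round(telemetry.current_t(),1)); return True
E
python3 - <<'E'
from h import *
pack("red",(.5697,.3385),(.620,-.1372))
im=vision.snapshot("top"); cv2.imwrite("pics/top1.png",im[100:300,100:500,::-1].repeat(2,0).repeat(2,1))
for c in("top",):
    print([np.round(d["at"],3) for d in models.mark_of("jar_red",c)[:2]])
E
```

```text
red opening 0.0433 F 24.99863237142563
 held 0.0436
 set True [ 0.62   -0.1372  0.0667]
 t 16.8
[array([ 0.617, -0.138,  0.008]), array([ 0.559, -0.348,  0.001])]
```

```bash
python3 - <<'E'
from h import *
if pack("blue",(.4446,-.1015),(.600,.0)) and pack("green",(.4558,-.3125),(.6105,-.0685)):
    r.move_to((.585,.02,.22),down(Y))
    k=vision.get_calibration("wrist"); im=vision.snapshot("wrist"); cv2.imwrite("pics/c3.png",im[:,:,::-1])
    np.save("c3.npy",im); import pickle; pickle.dump(k,open("k3.pkl","wb"))
    print("clip",[(np.round(d["at"],4),d["score"]) for d in models.mark_of("clip","wrist")[:2]])
    vision.snapshot("top"); vision.snapshot("side")
    for c in("top","side"):
        for n in("jar_red","jar_blue","jar_green","jar_white_cap","white_jar"):
            print(c,n,[np.round(d["at"],3).tolist() for d in models.mark_of(n,c)[:2]])
E
```

```text
blue opening 0.0436 F 24.999736547470093
 held 0.0432
 set True [0.6    0.     0.0667]
 t 24.2
green opening 0.0435 F 24.9986270070076
 held 0.0436
 set True [ 0.6108 -0.0685  0.0669]
 t 32.4
clip [(array([0.5886, 0.0748, 0.0082]), 0.71)]
top jar_red [[0.619, -0.138, 0.008]]
top jar_blue []
top jar_green [[0.614, -0.065, 0.008]]
top jar_white_cap [[0.557, -0.346, 0.0], [0.618, -0.138, 0.005]]
top white_jar [[0.446, 0.098, -0.002]]
side jar_red [[0.621, -0.136, 0.009]]
side jar_blue [[0.598, -0.003, 0.01]]
side jar_green [[0.598, -0.0, 0.008]]
side jar_white_cap [[0.562, -0.348, -0.0]]
side white_jar [[0.447, 0.097, 0.007]]
```

View pics/c3.png

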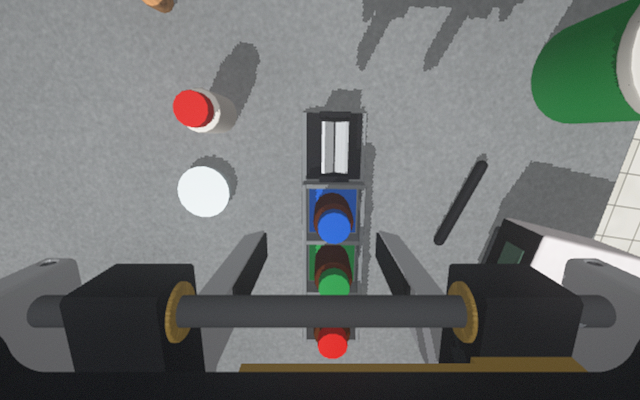

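The three jars stand on their own colours: blue (334,227), green (334,284), red (333,346). The clip's jaws are centred at about (335,147). I'll locate the clip from the jaws with the calibration.

```bash
python3 - <<'E'
from h import *; import pickle
im=np.load("c3.npy"); k=pickle.load(open("k3.pkl","rb"))
g=im.min(2).astype(int); m=np.zeros(g.shape,bool); m[105:185,308:360]=g[105:185,308:360]>120
v,u=np.nonzero(m); print(u.min(),u.max(),v.min(),v.max(),len(u))
M=R.from_euler('z',Y).as_matrix()[:2,:2]; o=np.array([.600,0.])
loc=lambda uv,z:(M.T@(at_z(k,uv,z)[:2]-o)).round(4)
for z in(.044,.036): print(z,"lo/hi corners in row frame",loc((u.min(),v.max()),z),loc((u.max(),v.min()),z))
for uv,z in(((308,180),.005),((362,112),.005),((308,112),.036),((334,147),.044),((335,127),.036),((335,176),.036)): print(uv,z,loc(uv,z))
cv2.imwrite("pics/c3z.png",cv2.resize(im[100:240,270:400,::-1],None,fx=4,fy=4,interpolation=cv2.INTER_CUBIC))
E
```

```text
308 348 105 184 1363
0.044 lo/hi corners in row frame [-0.028   0.0379] [0.0151 0.1226]
0.036 lo/hi corners in row frame [-0.0284  0.0366] [0.0158 0.1234]
(308, 180) 0.005 [-0.0298  0.0366]
(362, 112) 0.005 [0.0353 0.1184]
(308, 112) 0.036 [-0.0277  0.116 ]
(334, 147) 0.044 [0.0008 0.0789]
(335, 127) 0.036 [0.002  0.1003]
(335, 176) 0.036 [0.0027 0.0459]
```

View pics/c3z.png

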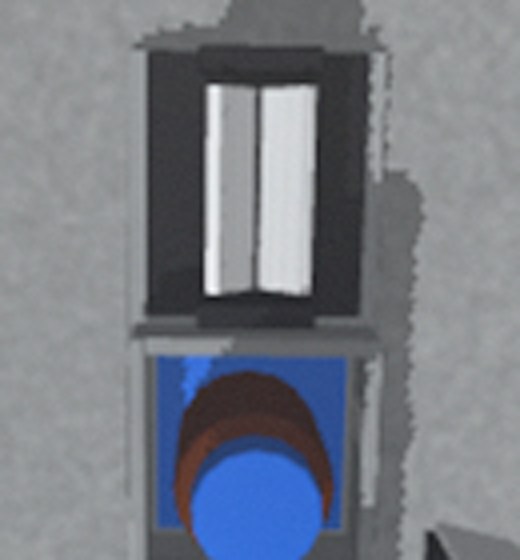

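```bash
python3 - <<'E'
from h import *; import pickle
k=pickle.load(open("k3.pkl","rb"))
M=R.from_euler('z',Y).as_matrix()[:2,:2]; o=np.array([.600,0.])
L=lambda a,b,z:(M.T@(at_z(k,(a/4+270,b/4+100),z)[:2]-o))
for nm,a,b,z in(("jaw top",(262,85),(262,295),.044),("throat",(257,90),(257,291),.029),("cheek inner",(257,84),(257,293),.036),("cheek outer",(257,45),(257,325),.036)):
    p,q=L(*a,z),L(*b,z); c=(p+q)/2; print(nm,p.round(4),q.round(4),"mid",c.round(4),"world",(o+M@c).round(4))
E
```

```text
jaw top [0.0021 0.106 ] [0.0029 0.0495] mid [0.0025 0.0778] world [0.5912 0.0773]
throat [0.0014 0.1053] [0.0021 0.0488] mid [0.0018 0.0771] world [0.5906 0.0765]
cheek inner [0.0011 0.1066] [0.0018 0.0491] mid [0.0015 0.0779] world [0.5902 0.0773]
cheek outer [0.001  0.1169] [0.0019 0.0399] mid [0.0014 0.0784] world [0.5901 0.0777]
```

```bash
python3 - <<'E'
from h import *
g=(.4263,.298); c=(.5903,.0775)
gripper_to(.05,50)
r.move_to((*g,.16),down(-.244)); r.move_l((*g,.074),vel=.12)
gripper_to(.0,50); o=telemetry.current_opening(); print("open",round(o,4),telemetry.current_finger_force(),np.round(telemetry.current_ee_pos(),4))
if abs(o-.012)<.004:
    r.move_l((*g,.22),vel=.2); r.move_to((*c,.22),down(Y)); r.move_l((*c,.14),vel=.15)
    print("held",round(telemetry.current_opening(),4),telemetry.current_t())
    im=vision.snapshot("side"); cv2.imwrite("pics/s2.png",cv2.resize(im[140:300,200:420,::-1],None,fx=3,fy=3))
    im=vision.snapshot("wrist"); cv2.imwrite("pics/w2.png",im[:,:,::-1])
E
```

```text
open 0.0119 50.00025451183319 [0.4263 0.2981 0.0741]
held 0.0113 39.4833
```

View pics/s2.png

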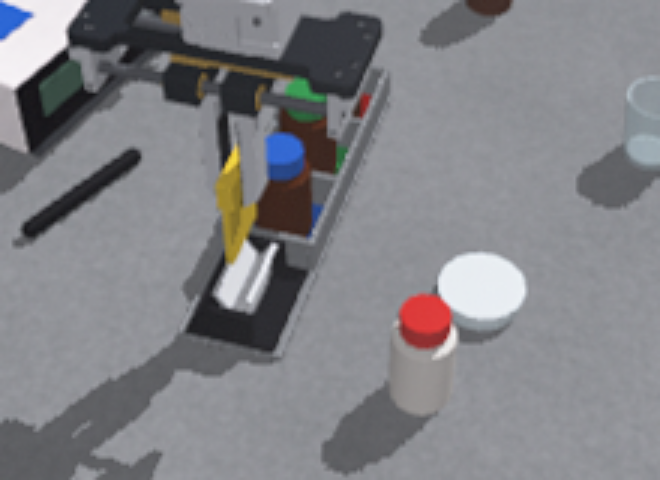

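View pics/w2.png

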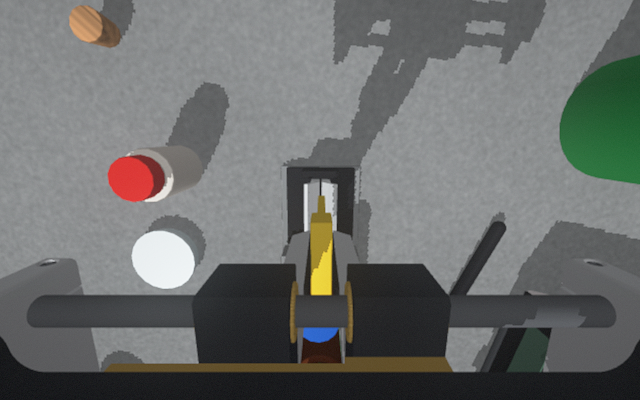

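The tag hangs in line with the slot: in the wrist view its bar runs along column 321 and the jaws' slit is also at 321. Pushing it in.

```bash
python3 - <<'E'
from h import *
c=(.5903,.0775)
hit=r.move_l((*c,.113),vel=.06,guard=6); print(hit,np.round(telemetry.current_ee_pos(),4))
if not hit:
    hit=r.move_l((*c,.074),vel=.03,guard=28); print("push",hit,np.round(telemetry.current_ee_pos(),4),np.round(telemetry.current_wrist_force(),1),round(telemetry.current_opening(),4))
    im=vision.snapshot("side"); cv2.imwrite("pics/s3.png",cv2.resize(im[140:300,200:420,::-1],None,fx=3,fy=3))
    print([(np.round(d["at"],4),d["score"]) for d in models.mark_of("tag","side")[:2]],telemetry.current_t())
E
```

```text
False [0.5902 0.0774 0.1126]
push True [0.5904 0.0775 0.0791] [-0.4 -0.1  4.7] 0.0118
[(array([0.5944, 0.0777, 0.0146]), 0.67), (array([ 0.5643, -0.3489,  0.0033]), 0.27)] 41.3917
```

View pics/s3.png

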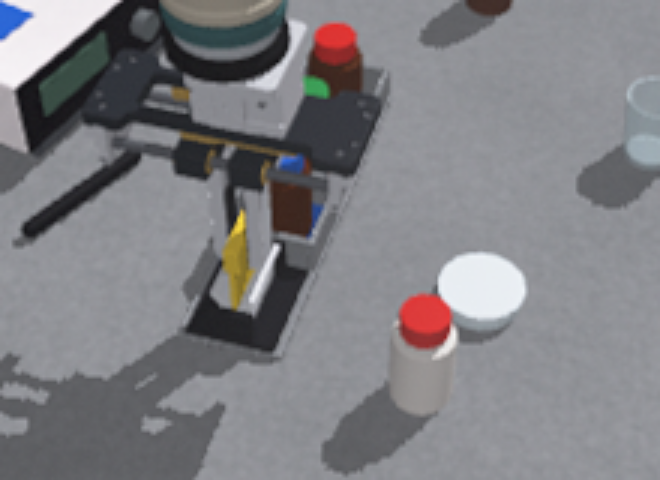

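The push stopped at 79.1 mm, which is the height computed for the blade on the floor. Releasing and checking.

```bash
python3 - <<'E'
from h import *
c=np.array((.5903,.0775))
gripper_to(.035); r.move_l((*c,.2),vel=.15); r.move_to((.50,.02,.3),down(Y))
k1=vision.get_calibration("wrist"); S=[]; P=(.4,.05,.3)
for i in range(2):
    k=vision.get_calibration("wrist"); im=vision.snapshot("wrist"); m=near("tag","wrist",c,.06)
    if m is not None:
        p=cap(im,m,"yellow"); rc=cv2.minAreaRect(p.astype(np.float32)); S.append(ray(k,rc[0]))
        b=np.array([at_z(k,q,.083)[:2] for q in cv2.boxPoints(rc)]); print(b.mean(0).round(4),np.ptp(b,0).round(4),len(p))
    print([(np.round(d["at"],4),round(d["score"],2)) for d in models.mark_of("tag","wrist")[:1]])
    if i==0: cv2.imwrite("pics/w4.png",im[:,:,::-1]); r.move_to(P,down(Y))
if len(S)>1: print("tri",tri(S))
a=vision.snapshot("side"); b=vision.snapshot("top")
z=lambda q:cv2.resize(q[...,::-1],(640,300))
cv2.imwrite("pics/e.png",np.vstack([z(a[130:280,200:520]),z(b[140:290,220:540])]))
for cam in("side","top"):
    for n in("jar_red","jar_blue","jar_green","jar_white_cap","white_jar","tag"):
        print(cam,n,[np.round(d["at"],3).tolist() for d in models.mark_of(n,cam)[:1]])
print(telemetry.current_t())
E
```

```text
[0.5859 0.0772] [0.0253 0.0471] 564
[(array([0.5861, 0.0746, 0.0107]), 0.84)]
[0.5798 0.0782] [0.0385 0.0511] 864
[(array([0.5869, 0.0761, 0.0113]), 0.84)]
tri (array([0.59172142, 0.07651501, 0.05980628]), np.float64(0.0003711032642663872))
side jar_red [[0.62, -0.138, 0.009]]
side jar_blue [[0.602, -0.001, 0.008]]
side jar_green [[0.614, -0.071, 0.008]]
side jar_white_cap [[0.562, -0.348, 0.0]]
side white_jar [[0.444, 0.095, 0.002]]
side tag [[0.592, 0.079, 0.014]]
top jar_red [[0.619, -0.137, 0.005]]
top jar_blue [[0.6, 0.001, 0.004]]
top jar_green [[0.609, -0.066, 0.008]]
top jar_white_cap [[0.558, -0.342, 0.002]]
top white_jar []
top tag [[0.593, 0.077, 0.017]]
45.0583
```

View pics/e.png

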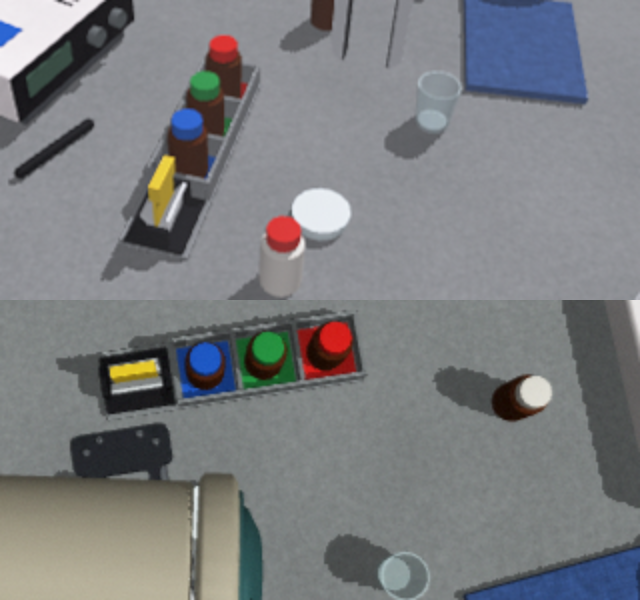

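The final picture shows the jars on their colours: blue (205,358), green (267,350) and red (335,338) in the lower half. The tag is upright in the clip at (134,371), with its marked origin at about 11 mm, which is home. The look-alikes stand where they were, and nothing touches the robot.

```bash
python3 -c "
from plant import r
print(r.sign_off())"
```

```text
the job is handed in; nothing more can be done
None
```

The job is handed in: all three jars are on their matching pads, the tag is pushed to the clip floor, the look-alikes were not moved, and the robot clock read about 45 s (the hand-in returned no verdict).

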